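# Clear the tall bottle and shut the accessory drawers

### The job

Both drawers of the little white accessory cabinet have been left open, and the tall amber bottle standing in one of them is too tall to go inside. Take the bottle out and stand it upright in the shallow blue tray, and push both drawers fully shut with the short jar still standing in its drawer. Don't knock anything over, and leave the other things on the bench and on the cabinet where they are.

Things in the scene. Friction and masses are not known exactly. Their poses are not given: they have to be found in the camera images.
- cabinet: white bench-top cabinet, fixed, 240 deep (x) x 330 wide (y) x 100 high; two drawers side by side in its front, which faces the robot (-x of the cabinet). Origin: centre of its underside. The drawer openings are 80 high inside (8 to 88 above the bench)
- drawer_left (a joint): how far the left (+y) drawer is pulled out, m: 0 fully shut, 0.16 fully out (towards -x of the cabinet); light friction, pushes shut with under 5 N
- drawer_right (a joint): the same for the right (-y) drawer
- drawer_left_handle (a point): middle of the bar handle of the left drawer: steel bar 10 thick, 80 long along the drawer's y, 65 above the bench, standing 37 out from the inner and 25 out from the outer face of the grey front panel (12 thick, 158 wide, top edge 96 above the bench). Moves with the drawer; x points into the cabinet, away from the drawer's front, y to the left, z up
- drawer_right_handle (a point): the same for the right drawer
- drawer_left_floor (a point): centre of the left drawer's inner floor, 16 above the bench; inside, the drawer is 215 long (x) and 140 wide (y), side and back walls 5 thick with top edge 60 above the bench. Moves with the drawer; x points into the cabinet, away from the drawer's front, y to the left, z up
- drawer_right_floor (a point): the same for the right drawer
- bottle: tall amber glass bottle with a paper label and black cap, standing in one of the two drawers; body 52 in diameter and straight up to 104, then a shoulder, cap 32 in diameter from 116 to the top at 136; about 160 g. Origin: centre of its underside, z up
- jar: short white jar with a blue lid, standing in the other drawer; 47 in diameter, 46 high, low enough to go in. Origin: centre of its underside, z up
- tray: shallow blue tray, fixed on the bench to the left or right of the cabinet's front; 150 x 150 outside, rim 18 high, walls and floor 5 thick. Origin: centre of its underside
- slide_box: green box for microscope slides lying on the bench on the side where the tray is not, 152 x 92 x 35 high. Origin: centre of its underside; leave alone
- petri: stack of two clear lidded dishes on top of the cabinet, well back from its front, 92 in diameter, 30 high. Origin: centre of its underside; leave alone
- beaker: glass beaker, 72 in diameter, 95 high, on the bench at the far left. Origin: centre of its underside; leave alone
- wash_bottle: white wash bottle with a red cap and spout, 66 in diameter, 175 high, on the bench at the far right. Origin: centre of its underside; leave alone
- eyepiece: black microscope eyepiece standing on top of the cabinet beside the dishes, 36 in diameter, 55 high. Origin: centre of its underside; leave alone
Things that resemble listed ones, but are neither listed nor needed, are in the scene too. Leave any purple or turquoise look-alike of the bottle alone.

How it is judged:
By the outcome, as a careful person would: the job done as asked, in the order asked, and still so for the second after the job is handed in, with the robot touching nothing.
It also fails if it takes over 61 s, if anything falls off the work surface, if the arm or the gripper's body presses on something with over 40 N, if the wrist force passes 120 N, or if a joint passes its speed limit or range.

### The arm

A 7-joint arm with a two-finger parallel gripper is mounted at the origin on the work surface. World frame = base frame: x ahead of the robot, y to its left, z up, the work surface at z = 0. Lengths are in mm, angles in rad, forces in N, time in s.
With the tool pointing down it reaches from about 425 to 875 mm from the base axis. Payload 9.9 kg.
Tool frame: the origin (TCP) lies on the centre line of the jaws, within the pads' length; the fingertips stand 8 mm ahead of it and the grasp point (between the pads) lies 11 mm behind it; z points along the fingers, y is the line along which they close (so a half turn about z gives the same grasp; the last joint's range is limited). The gripper opens to 85 mm and grips with 20 to 120 N. Pads are 22 mm wide; open, the fingers measure 114 mm over their backs; the gripper's body (76 mm by 85 mm) begins 54 mm behind the grasp point. The pads swing forward as they close: fully open they stand 13 mm farther back than shut.
Start: joints at [-1.275, 0.576, 0.025, 1.437, -0.015, 1.129, -0.057], TCP at [250.239, 626.905, 239.289] pointing down, gripper open.
Joint ranges: [-2.76, 2.76], [-0.34, 2.15], [-1.52, 1.57], [0.19, 2.46], [-1.09, 4.23], [0.17, 1.99], [-2.82, 2.82]. Speed limits (rad/s): [2.22, 2.22, 3.01, 3.01, 3.14, 3.14, 3.14].

### API

Orientations are given as a 3x3 rotation matrix whose columns are the frame's x, y, z axes.
In Python, from plant import get_obs, grab_frame, camera_params, close_job gives the robot as it stands. The module is installed in compiled form; this text tells all that it offers.
- The arm moves only by the shell command python3 -m crank 'ROWS'. ROWS is text: rows parted by semicolons, each of 5 numbers parted by spaces: the opening, from -1 (shut) to 1 (fully open), so that 0 is half open, then the shift along the tool's x, y, z in mm, then the turn about the tool's z in rad. A call has 1 to 5 rows; each row shifts and turns the commanded pose from where the row before left it, along the tool's axes as they then stand; what a row does not reach is not made up. A row lasts 1/12 s, in which the tool goes at most 41.7 mm and 7.16 degrees, less where a joint would pass 70% of its speed; a pose out of reach is approached as far as the arm can. A call with a gripper value outside its range is refused whole. The fingers move at their own pace and stop on an object; the grip force is fixed at half the most. Time passes only in rows, so rows that do not move let the fingers close. It gives the time, the measured TCP pose, the force, the opening and the grip force at its end, in the units of the state.
- get_obs(): the state, without advancing time (a new reading comes with each control period).
- grab_frame(name): name is "scene" or "side" or "wrist"; returns the picture (480x640x3 uint8, blue, green, red); there is no depth.
- camera_params(name): a dict with "fov_y" (degrees; the focal length in pixels is half the picture's height over the tangent of half this angle, whatever the lens; pixels are square), "cx", "cy" (the principal point, pixels), "cam_to_world" (4x4, takes a point from camera to world coordinates); the wrist camera has in their place "mount" (4x4, takes a point from camera to tool coordinates, whose origin is the TCP and whose axes are the flange's). Camera axes: x right, y up, looking along -z (the intrinsics and any distortion apply to the point x, -y, -z); pixel columns grow to the right and rows downward; lengths in mm; the calibration is good to about 2 mm. A picture is of the moment at which its call begins: read the wrist's pose just before it. camera_params takes no time and is no camera call.
- close_job(): hands the job in; it is judged then, once.
The state is a dict: "t": time; "q": joint angles; "joint_vel": joint speeds; "tau": joint torques, N m; "ee_pos": TCP position; "tcp_rot": TCP orientation; "wrist_force": force on the tool from outside, world axes, zero at the start; "wrist_torque": the same for the moment, N m; "opening": opening from 0.0 (shut) to 1.0 (fully open); "grip_force": force on a finger pad.
Only numpy, scipy, OpenCV 4.12 (cv2) and the standard library are available. Lean on these libraries where they do the work, as an engineer would, in place of code of your own. Each camera call takes 0.05 s, during which the arm holds its last target. There are 200 camera calls.

## Working session

There is one attempt and no reset: what is moved stays moved. The work goes in short steps, Python scripts to look and compute and a shell command to move; the robot and the scene stay as the last step left them, time stands still between calls to the robot, and variables do not carry over. Pictures are saved under pics/ and viewed, at most 10 in all, crops included, and the job is handed in when it is done.

```bash
mkdir -p pics
cat > h.py <<'E'
import numpy as np, cv2
from plant import get_obs, grab_frame, camera_params
def cam(n):
    p=camera_params(n); f=240/np.tan(np.radians(p["fov_y"])/2)
    if "cam_to_world" in p: T=np.array(p["cam_to_world"])
    else:
        o=get_obs(); W=np.eye(4); W[:3,:3]=o["tcp_rot"]; W[:3,3]=o["ee_pos"]; T=W@np.array(p["mount"])
    return f,p["cx"],p["cy"],T,p
def px2w(c,u,v,z):
    f,cx,cy,T,_=c; d=T[:3,:3]@np.array([(u-cx)/f,-(v-cy)/f,-1]); o=T[:3,3]
    return o+d*(z-o[2])/d[2]
def w2px(c,P):
    f,cx,cy,T,_=c; q=T[:3,:3].T@(np.array(P)-T[:3,3]); return np.array([cx-f*q[0]/q[2],cy+f*q[1]/q[2]]).round(1)
E
python3 - <<'E'
from h import *
np.set_printoptions(precision=3,suppress=True)
for n in("scene","side","wrist"):
    cv2.imwrite(f"pics/{n}0.png",grab_frame(n)); print(n,camera_params(n))
print(get_obs())
E
```

```text
scene {'fov_y': 54.65816799333583, 'cx': 323.7487969636878, 'cy': 238.17782712257488, 'cam_to_world': array([[ -0.806,  -0.491,   0.331, 943.089],
       [  0.592,  -0.681,   0.431, 424.401],
       [  0.014,   0.543,   0.84 , 928.336],
       [  0.   ,   0.   ,   0.   ,   1.   ]])}
side {'fov_y': 51.736120302363105, 'cx': 320.1208577614753, 'cy': 246.12686296507832, 'cam_to_world': array([[ -0.998,   0.054,  -0.041, 585.657],
       [ -0.068,  -0.736,   0.673, 683.957],
       [  0.006,   0.675,   0.738, 863.126],
       [  0.   ,   0.   ,   0.   ,   1.   ]])}
wrist {'fov_y': 65.61895333159013, 'cx': 322.28561734202844, 'cy': 235.14507450237647, 'mount': array([[   0.   ,    0.96 ,    0.279,   70.269],
       [   1.   ,   -0.   ,    0.   ,    0.31 ],
       [   0.   ,    0.279,   -0.96 , -133.683],
       [   0.   ,    0.   ,    0.   ,    1.   ]])}
{'t': 0.15, 'q': array([-1.275,  0.576,  0.025,  1.438, -0.015,  1.129, -0.057]), 'joint_vel': array([ 0.   , -0.002, -0.   , -0.003, -0.001, -0.001,  0.001]), 'tau': array([  0.003, -76.626,   2.253, -28.618,   0.015,   0.01 ,   0.   ]), 'ee_pos': array([250.149, 626.605, 238.67 ]), 'tcp_rot': array([[-0.929,  0.371, -0.   ],
       [ 0.371,  0.929, -0.001],
       [-0.   , -0.001, -1.   ]]), 'wrist_force': array([-1.196,  0.5  ,  0.642]), 'wrist_torque': array([0.023, 0.05 , 0.03 ]), 'grip_force': 0.0, 'opening': 0.997391683818031}
```

View pics/scene0.png

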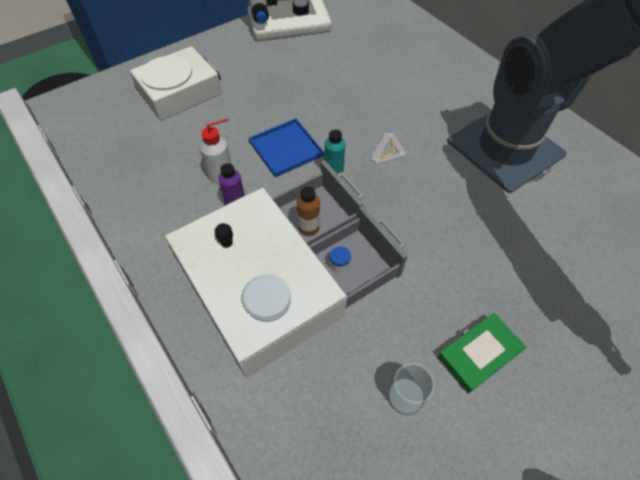

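View pics/side0.png

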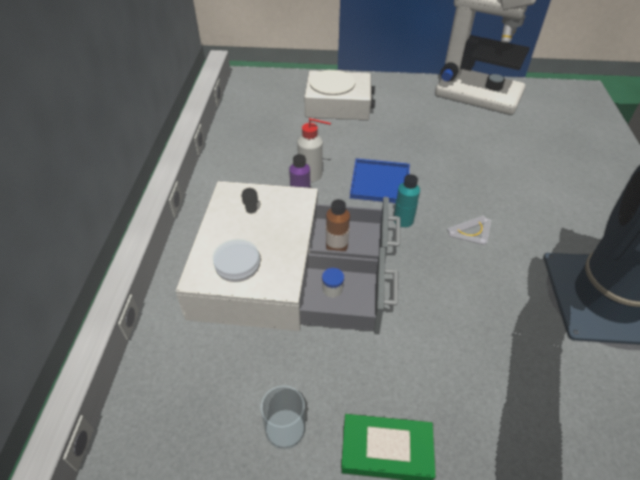

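The bottle look-alikes in the scene view are amber (308,212), purple (231,183) and turquoise (335,150). Amber is the only one standing in a drawer (the right one), so I choose it. The jar is in the left drawer, at (340,257). The tray is at (287,147). I'll check this in a close crop and measure.

Run:
```python
from h import *
a=cv2.imread("pics/scene0.png")[110:320,235:415]; b=cv2.imread("pics/side0.png")[140:350,270:430]
m=np.hstack([cv2.resize(a,None,fx=2.35,fy=2.35,interpolation=2),cv2.resize(b,None,fx=2.35,fy=2.35,interpolation=2)]);print(m.shape)
cv2.imwrite("pics/c1.png",m)
S=cam("scene");D=cam("side")
for n,s,d,z in [("bottlecap",(308,191),(338.5,205),152),("jarlid",(340.5,256),(333,276),62),("turqcap",(335.5,133.5),(410,180),136),("purple",(228,169),(299,159),136),
 ("trayR",(295,122),(410,164),18),("trayB",(323,156),(407,199),18),("trayL",(250,139),(354,161),18),
 ("handleR",(350,189),(396,233),65),("handleL",(391,236),(392,288),65),("petri",(267,290),(237,255),130),("eyep",(223,232),(250,192),155)]:
    print(n,px2w(S,*s,z).round(),px2w(D,*d,z).round())
```

```text
(494, 799, 3)
bottlecap [594. -90. 152.] [595. -85. 152.]
jarlid [600.  38.  62.] [598.  35.  62.]
turqcap [ 433. -205.  136.] [ 437. -197.  136.]
purple [ 696. -256.  136.] [ 695. -255.  136.]
trayR [ 422. -400.   18.] [ 409. -408.   18.]
trayB [ 434. -252.   18.] [ 424. -265.   18.]
trayL [ 557. -416.   18.] [ 562. -410.   18.]
handleR [470. -94.  65.] [463. -96.  65.]
handleL [478.  64.  65.] [477.  60.  65.]
petri [786.  46. 130.] [789.  51. 130.]
eyep [ 793. -102.  155.] [ 787. -109.  155.]
```

View pics/c1.png

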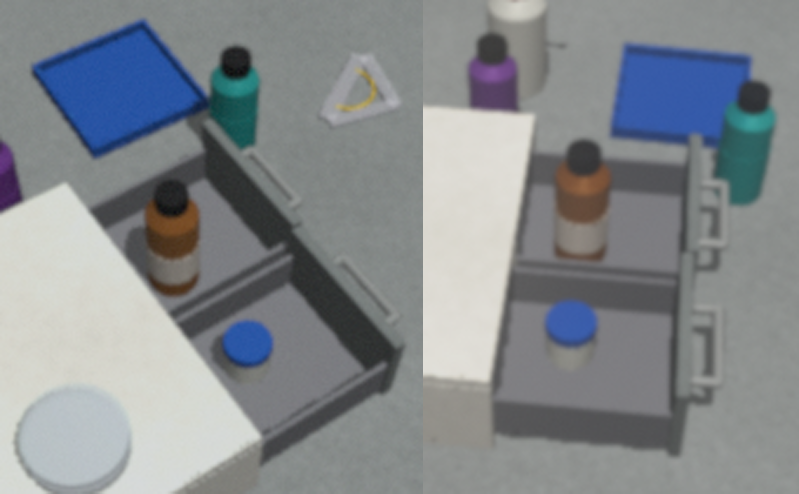

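The crop confirms it: the amber bottle with label and black cap is in the right drawer, with nothing purple or turquoise nearby. Its cap is at about (308,191) in the scene view. The turquoise bottle stands just in front of the right drawer's outer end. Next I'll get the cabinet yaw and front, and the tray centre.

Run:
```python
from h import *
S=cam("scene");D=cam("side")
s=lambda u,v:(235+u/2.35,110+v/2.35); d=lambda u,v:(270+(u-423)/2.35,140+v/2.35)
for n,c,p,z in [("cabFR s",S,s(66,184),100),("cabFL s",S,s(262,438),100),("cabFR d",D,d(535,114),100),("cabFL d",D,d(491,386),100),
 ("cabBR s",S,(167,239),100),("cabBL s",S,(246,364),100)]+[("tray s",S,s(*q),18) for q in((35,70),(142,22),(208,100),(97,155))]+[("tray d",D,d(*q),18) for q in((625,45),(751,56),(612,138))]+\
 [("hR s ends",S,s(*q),65) for q in((249,152),(298,203))]+[("hL s ends",S,s(*q),65) for q in((338,260),(396,318))]+[("hR d",D,d(*q),65) for q in((723,182),(722,246))]+[("hL d",D,d(*q),65) for q in((718,312),(718,382))]:
    print(n,px2w(c,*p,z).round())
```

```text
cabFR s [ 649. -191.  100.]
cabFL s [661. 135. 100.]
cabFR d [ 647. -194.  100.]
cabFL d [658. 139. 100.]
cabBR s [ 886. -193.  100.]
cabBL s [891. 135. 100.]
tray s [ 559. -414.   18.]
tray s [ 415. -408.   18.]
tray s [ 425. -261.   18.]
tray s [ 571. -266.   18.]
tray d [ 557. -419.   18.]
tray d [ 410. -409.   18.]
tray d [ 567. -255.   18.]
hR s ends [ 460. -142.   65.]
hR s ends [461. -61.  65.]
hL s ends [473.  16.  65.]
hL s ends [472.  99.  65.]
hR d [ 458. -147.   65.]
hR d [462. -61.  65.]
hL d [469.  19.  65.]
hL d [471.  96.  65.]
```

```bash
python3 -m crank '1 0 0 -5 -0.095;1 0 0 -5 -0.095;1 0 0 -5 -0.095;1 0 0 -5 -0.095' >/dev/null; for i in 1 ; do python3 -m crank '1 -18 -37 0 0;1 -18 -37 0 0;1 -18 -37 0 0;1 -18 -37 0 0;1 -18 -37 0 0'; done >/dev/null; python3 -m crank '1 -18 -37 0 0;1 -18 -37 0 0;1 -18 -37 0 0;1 -18 -37 0 0;1 -18 -37 0 0' >/dev/null;python3 -m crank '1 -18 -37 0 0;1 -18 -37 0 0;1 -18 -37 0 0;1 -18 -37 0 0;1 -18 -37 0 0' ; python3 -m crank '1 -18 -37 0 0;1 -18 -37 0 0;1 -18 -37 0 0;1 -18 -37 0 0;1 0 0 0 0'
```

```text
t: 1.73
ee_pos: [520.7, 70.0, 259.4]
tcp_rot: [[-1.0, -0.0, 0.0], [-0.0, 1.0, 0.0], [-0.0, 0.0, -1.0]]
wrist_force: [1.0, -0.0, -1.1]
opening: 1.004
grip_force: 0.0
t: 2.15
ee_pos: [594.0, -85.8, 258.9]
tcp_rot: [[-1.0, 0.01, 0.001], [0.01, 1.0, -0.005], [-0.001, -0.005, -1.0]]
wrist_force: [-1.1, -0.2, 0.2]
opening: 1.0
grip_force: 0.0
```

Run:
```python
from h import *
c=cam("wrist"); im=grab_frame("wrist"); cv2.imwrite("pics/w1.png",im)
print(w2px(c,[594.5,-87.5,152]), w2px(c,[492,-336,5]), w2px(c,[461,-103,65]),w2px(c,[471,58,65]))
print(get_obs()["ee_pos"])
```

```text
[320.6 236.1] [67.6 95.5] [300.5  45. ] [501.5  56.4]
[592.95616333 -81.53232226 258.66601369]
```

View pics/w1.png

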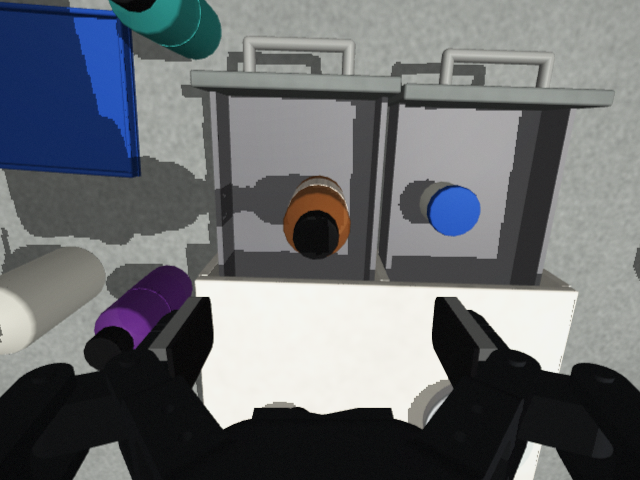

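The wrist view shows the amber bottle's cap at (317,233), against a prediction of (321,236). The right bar is at (299,43) and the left bar at (499,55), both as predicted. I'll compute the offset relative to the tool.

```bash
python3 - <<'E'
from h import *
for i in range(2): o=get_obs();print(o["t"],o["ee_pos"].round(1))
c=cam("wrist");P=px2w(c,317,233,152);print(P.round(1),(o["tcp_rot"].T@(P-o["ee_pos"])).round(1))
E
python3 -m crank '1 0 0 15 0;1 0 0 0 0'
```

```text
2.2 [593.  -81.5 258.7]
2.2 [593.  -81.5 258.7]
[591.1 -85.3 152. ] [  1.8  -3.5 106.7]
t: 2.37
ee_pos: [591.2, -75.4, 242.0]
tcp_rot: [[-1.0, -0.0, -0.004], [-0.0, 1.0, 0.001], [0.004, 0.001, -1.0]]
wrist_force: [-0.7, 0.9, 0.2]
opening: 0.997
grip_force: 0.0
```

```bash
python3 -m crank '1 -1 -7 0 0;1 -1 -6 0 0;1 0 0 10 0;1 0 0 20 0;1 0 0 20 0' >/dev/null; python3 -m crank '1 0 0 20 0;1 0 0 20 0;1 0 0 20 0;1 0 0 17 0;1 0 0 10 0' >/dev/null; python3 -m crank '1 0 0 8 0;1 0 0 0 0;1 0 0 0 0'
```

```text
t: 3.45
ee_pos: [594.6, -89.1, 99.6]
tcp_rot: [[-1.0, -0.0, 0.0], [-0.0, 1.0, -0.0], [-0.0, -0.0, -1.0]]
wrist_force: [1.0, 0.6, 0.1]
opening: 1.001
grip_force: 0.0
```

```bash
python3 -m crank '1 0 0 4 0;-0.2 0 0 0 0;-0.4 0 0 0 0;-1 0 0 0 0;-1 0 0 0 0'; python3 -m crank '-1 0 0 0 0;-1 0 0 0 0;-1 0 0 0 0;-1 0 0 0 0;-1 0 0 0 0'
```

```text
t: 3.87
ee_pos: [594.9, -89.3, 96.2]
tcp_rot: [[-1.0, -0.0, 0.001], [-0.0, 1.0, -0.0], [-0.001, -0.0, -1.0]]
wrist_force: [-0.8, -1.3, 5.0]
opening: 0.59
grip_force: 61.8
t: 4.28
ee_pos: [594.9, -89.3, 96.2]
tcp_rot: [[-1.0, 0.0, 0.001], [0.0, 1.0, -0.0], [-0.001, -0.0, -1.0]]
wrist_force: [-1.3, -0.6, 5.7]
opening: 0.593
grip_force: 61.8
```

```bash
python3 -m crank '-1 0 0 -5 0;-1 0 0 -10 0;-1 0 0 -20 0;-1 0 0 -20 0;-1 0 0 -20 0' >/dev/null; python3 -m crank '-1 0 0 -15 0;-1 0 0 -10 0;-1 0 0 -5 0;-1 4 -9 0 0;-1 8 -19 0 0'; python3 -m crank '-1 9 -22 0 0;-1 9 -22 0 0;-1 9 -22 0 0;-1 9 -22 0 0;-1 9 -22 0 0' >/dev/null;  python3 -m crank '-1 9 -22 0 0;-1 9 -22 0 0;-1 9 -22 0 0;-1 9 -22 0 0;-1 7 -15 0 0' >/dev/null; python3 -m crank '-1 3 -6 0 0;-1 0 0 0 0;-1 0 0 0 0;-1 0 0 0 0'
python3 - <<'E'
from h import *
S=cam("scene");c=cam("wrist")
cv2.imwrite("pics/w2.png",grab_frame("wrist"))
cv2.imwrite("pics/s2.png",np.hstack([cv2.resize(grab_frame("scene")[90:270,200:400],None,fx=2,fy=2),cv2.resize(grab_frame("side")[90:270,270:470],None,fx=2,fy=2)]))
E
```

```text
t: 5.12
ee_pos: [582.8, -114.7, 199.8]
tcp_rot: [[-1.0, -0.005, -0.0], [-0.005, 1.0, 0.002], [0.0, 0.002, -1.0]]
wrist_force: [0.5, 0.3, -2.9]
opening: 0.59
grip_force: 62.8
t: 6.28
ee_pos: [492.1, -334.5, 199.9]
tcp_rot: [[-1.0, -0.002, -0.0], [-0.002, 1.0, 0.001], [0.0, 0.001, -1.0]]
wrist_force: [0.0, 0.3, -1.8]
opening: 0.585
grip_force: 62.7
```

View pics/w2.png

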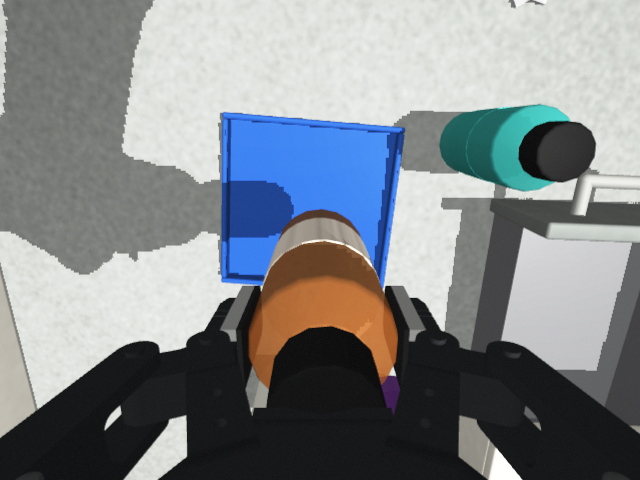

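Run:
```python
from h import *
c=cam("wrist");print(get_obs()["ee_pos"].round(1))
P=[px2w(c,u,v,18) for u,v in((222,114),(403,129),(222,281),(387,283))]
print(np.round(P))
```

```text
[ 492.1 -334.8  200.2]
[[ 412. -416.   18.]
 [ 423. -269.   18.]
 [ 558. -426.   18.]
 [ 559. -275.   18.]]
```

```bash
python3 -m crank '-1 0 -3 8 0;-1 0 -3 16 0;-1 0 0 20 0;-1 0 0 20 0;-1 0 0 20 0' >/dev/null; python3 -m crank '-1 0 0 12 0;-1 0 0 7 0;-1 0 0 4 0;-1 0 0 2 0;-1 0 0 1 0'; python3 -m crank '-1 0 0 1 0;-1 0 0 1 0;-1 0 0 1 0;-1 0 0 0 0'
```

```text
t: 7.27
ee_pos: [491.7, -342.2, 90.5]
tcp_rot: [[-1.0, -0.0, 0.001], [-0.0, 1.0, -0.0], [-0.001, -0.0, -1.0]]
wrist_force: [0.2, -0.8, -1.5]
opening: 0.595
grip_force: 62.7
t: 7.6
ee_pos: [491.5, -342.1, 87.5]
tcp_rot: [[-1.0, -0.0, 0.0], [-0.0, 1.0, -0.0], [-0.0, -0.0, -1.0]]
wrist_force: [1.0, -0.2, -2.6]
opening: 0.594
grip_force: 62.7
```

```bash
python3 -m crank '-1 0 0 1 0;-1 0 0 1 0;-1 0 0 0 0;-1 0 0 0 0'; python3 -m crank '-1 0 0 0.5 0;-1 0 0 0.5 0;-1 0 0 0.5 0;-1 0 0 0 0'
```

```text
t: 7.93
ee_pos: [491.5, -342.1, 85.4]
tcp_rot: [[-1.0, -0.0, 0.0], [-0.0, 1.0, -0.0], [-0.0, -0.0, -1.0]]
wrist_force: [-0.1, -0.9, -2.3]
opening: 0.591
grip_force: 62.8
t: 8.27
ee_pos: [491.9, -342.2, 85.1]
tcp_rot: [[-1.0, -0.0, 0.001], [-0.0, 1.0, -0.001], [-0.001, -0.001, -1.0]]
wrist_force: [-2.2, 2.0, 12.4]
opening: 0.593
grip_force: 63.8
```

```bash
python3 -m crank '-1 0 0 -0.5 0;0.3 0 0 0 0;0.5 0 0 0 0;0.8 0 0 0 0;1 0 0 0 0'; python3 -m crank '1 0 0 0 0;1 0 0 0 0;1 0 0 -5 0;1 0 0 -10 0;1 0 0 -20 0' >/dev/null; python3 -m crank '1 0 0 -25 0;1 0 0 -25 0;1 0 0 -25 0;1 0 0 -15 0;1 0 0 0 0'
python3 - <<'E'
from h import *
cv2.imwrite("pics/s3.png",np.hstack([cv2.resize(grab_frame("scene")[90:290,210:410],None,fx=2,fy=2),cv2.resize(grab_frame("side")[110:310,270:470],None,fx=2,fy=2)]))
E
```

```text
t: 8.68
ee_pos: [491.4, -342.1, 84.2]
tcp_rot: [[-1.0, -0.0, -0.0], [-0.0, 1.0, 0.0], [0.0, 0.0, -1.0]]
wrist_force: [-0.6, 0.3, -0.2]
opening: 0.993
grip_force: 0.0
t: 9.52
ee_pos: [492.9, -343.2, 214.0]
tcp_rot: [[-1.0, 0.0, 0.006], [0.0, 1.0, -0.003], [-0.006, -0.003, -1.0]]
wrist_force: [0.8, -0.9, -0.0]
opening: 1.002
grip_force: 0.0
```

View pics/s3.png

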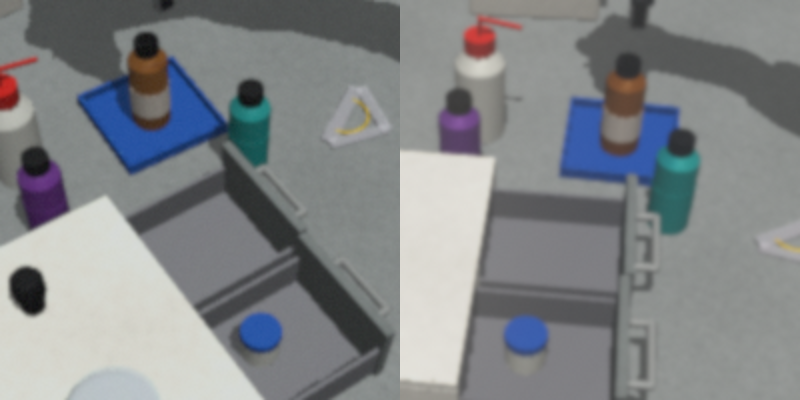

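The bottle stands upright inside the tray, at about (148,95) in the left half. Next I'll push the right drawer with closed fingers against the bar.

```bash
python3 -m crank '-1 3 10 0 0;-1 6 24 0 0;-1 6 24 0 0;-1 6 24 0 0;-1 6 24 0 0' >/dev/null; python3 -m crank '-1 6 24 0 0;-1 6 24 0 0;-1 6 24 0 0;-1 6 24 0 0;-1 6 24 0 0' >/dev/null; python3 -m crank '-1 5 15 0 0;-1 3 5 0 0;-1 0 0 0 0;-1 0 0 0 0'
```

```text
t: 10.78
ee_pos: [426.1, -96.4, 209.1]
tcp_rot: [[-1.0, -0.0, -0.001], [-0.0, 1.0, -0.0], [0.001, -0.0, -1.0]]
wrist_force: [-0.2, -0.9, 1.7]
opening: -0.002
grip_force: 0.0
```

```bash
python3 -m crank '-1 0 0 10 0;-1 0 0 22 0;-1 0 0 22 0;-1 0 0 22 0;-1 0 0 22 0' >/dev/null; python3 -m crank '-1 0 0 20 0;-1 0 0 15 0;-1 0 0 8 0;-1 0 0 4 0;-1 0 0 0 0'; python3 -m crank '-1 -4 0 0 0;-1 -6 0 0 0;-1 -6 0 0 0;-1 -4 0 0 0;-1 -3 0 0 0'; python3 -m crank '-1 -5 0 0 0;-1 -6 0 0 0;-1 -6 0 0 0;-1 -6 0 0 0;-1 -6 0 0 0'
```

```text
t: 11.62
ee_pos: [426.2, -96.8, 63.7]
tcp_rot: [[-1.0, 0.001, -0.001], [0.001, 1.0, -0.0], [0.001, -0.0, -1.0]]
wrist_force: [0.7, 0.1, 0.0]
opening: 0.001
grip_force: 0.0
t: 12.03
ee_pos: [450.2, -96.1, 64.7]
tcp_rot: [[-1.0, -0.0, 0.001], [-0.0, 1.0, -0.0], [-0.001, -0.0, -1.0]]
wrist_force: [-1.7, -0.3, 1.1]
opening: -0.001
grip_force: 0.8
t: 12.45
ee_pos: [479.0, -96.1, 64.2]
tcp_rot: [[-1.0, -0.0, -0.0], [-0.0, 1.0, -0.0], [0.0, -0.0, -1.0]]
wrist_force: [-1.7, -0.8, 0.5]
opening: 0.003
grip_force: 1.0
```

```bash
python3 -m crank '-1 -7 0 0 0;-1 -8 0 0 0;-1 -8 0 0 0;-1 -8 0 0 0;-1 -8 0 0 0'>/dev/null; python3 -m crank '-1 -8 0 0 0;-1 -8 0 0 0;-1 -8 0 0 0;-1 -7 0 0 0;-1 -7 0 0 0'; python3 -m crank '-1 -6 0 0 0;-1 -5 0 0 0;-1 -4 0 0 0;-1 -3 0 0 0;-1 -2 0 0 0';python3 -m crank '-1 -2 0 0 0;-1 -2 0 0 0;-1 -2 0 0 0'
```

```text
t: 13.28
ee_pos: [556.1, -96.0, 64.3]
tcp_rot: [[-1.0, -0.0, -0.0], [-0.0, 1.0, -0.0], [0.0, -0.0, -1.0]]
wrist_force: [-2.0, -1.6, -0.1]
opening: 0.004
grip_force: 1.0
t: 13.7
ee_pos: [575.7, -96.0, 64.3]
tcp_rot: [[-1.0, -0.0, 0.0], [-0.0, 1.0, -0.0], [-0.0, -0.0, -1.0]]
wrist_force: [-2.5, -2.1, -0.2]
opening: 0.002
grip_force: 0.8
t: 13.95
ee_pos: [581.4, -96.1, 64.3]
tcp_rot: [[-1.0, -0.0, -0.0], [-0.0, 1.0, -0.0], [0.0, -0.0, -1.0]]
wrist_force: [-2.0, -0.7, -0.0]
opening: 0.002
grip_force: 0.8
```

```bash
python3 -m crank '-1 -3 0 0 0;-1 -3 0 0 0;-1 -3 0 0 0';python3 -m crank '-1 -2 0 0 0;-1 -2 0 0 0'|grep -E 'ee|force';python3 -m crank '-1 -2 0 0 0;-1 -1 0 0 0'|grep -E 'ee|force'
```

```text
t: 14.2
ee_pos: [590.7, -96.0, 64.3]
tcp_rot: [[-1.0, -0.0, 0.0], [-0.0, 1.0, -0.0], [-0.0, -0.0, -1.0]]
wrist_force: [-1.8, -1.4, -0.3]
opening: -0.002
grip_force: 0.9
ee_pos: [594.7, -96.0, 64.3]
wrist_force: [-1.0, -0.1, 1.0]
grip_force: 0.8
ee_pos: [597.7, -96.0, 64.3]
wrist_force: [-2.5, -1.1, -0.4]
grip_force: 0.8
```

```bash
python3 -m crank '-1 -1 0 0 0;-1 -1 0 0 0'|grep -E 'ee|t_force';python3 -m crank '-1 -1 0 0 0;-1 -1 0 0 0'|grep -E 'ee|t_force'
```

```text
ee_pos: [598.4, -96.0, 64.2]
wrist_force: [-6.9, -0.6, 4.7]
ee_pos: [598.5, -96.1, 64.0]
wrist_force: [-13.3, -0.3, 9.3]
```

The right drawer hit its stop at TCP x 598.5, against 598 expected, so it is shut. I'll back out the way I came and slide over to the left handle.

```bash
python3 -m crank '-1 6 0 0 0;-1 12 0 0 0;-1 18 0 0 0;-1 18 0 0 0;-1 18 0 0 0' >/dev/null; python3 -m crank '-1 18 0 0 0;-1 18 0 0 0;-1 18 0 0 0;-1 18 0 0 0;-1 12 0 0 0' >/dev/null; python3 -m crank '-1 8 0 0 0;-1 3 0 0 0;-1 0 0 0 0;-1 0 8 0 0;-1 0 18 0 0'; python3 -m crank '-1 0 20 0 0;-1 0 20 0 0;-1 0 20 0 0;-1 0 20 0 0;-1 0 20 0 0' >/dev/null;python3 -m crank '-1 0 15 0 0;-1 0 8 0 0;-1 0 4 0 0;-1 0 0 0 0'
python3 - <<'E'
from h import *
cv2.imwrite("pics/s4.png",np.hstack([cv2.resize(grab_frame("scene")[90:330,220:420],None,fx=2,fy=2),cv2.resize(grab_frame("side")[130:370,270:470],None,fx=2,fy=2)]))
E
```

```text
t: 16.12
ee_pos: [435.7, -71.2, 64.4]
tcp_rot: [[-1.0, 0.003, 0.002], [0.003, 1.0, -0.001], [-0.002, -0.001, -1.0]]
wrist_force: [0.2, 0.4, 0.5]
opening: 0.0
grip_force: 0.0
t: 16.87
ee_pos: [434.8, 57.8, 64.2]
tcp_rot: [[-1.0, -0.002, 0.0], [-0.002, 1.0, 0.0], [-0.0, 0.0, -1.0]]
wrist_force: [0.1, 0.2, -0.8]
opening: -0.001
grip_force: 0.0
```

View pics/s4.png

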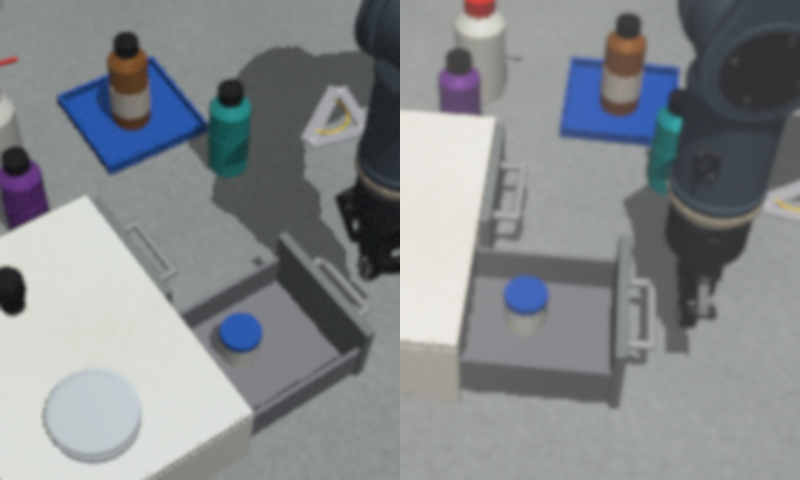

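The right drawer is shut and the bottle is standing. The jar stands in the left drawer at (240,335), and the fingers are in front of the left bar. I'll push gently.

```bash
python3 -m crank '-1 -5 0 0 0;-1 -5 0 0 0;-1 -4 0 0 0;-1 -2 0 0 0;-1 -2 0 0 0' >/dev/null; python3 -m crank '-1 -2 0 0 0;-1 -2 0 0 0;-1 -3 0 0 0;-1 -3 0 0 0;-1 -4 0 0 0'; python3 -m crank '-1 -5 0 0 0;-1 -5 0 0 0;-1 -6 0 0 0;-1 -6 0 0 0;-1 -6 0 0 0' >/dev/null; python3 -m crank '-1 -6 0 0 0;-1 -6 0 0 0;-1 -6 0 0 0;-1 -6 0 0 0;-1 -6 0 0 0' >/dev/null; python3 -m crank '-1 -6 0 0 0;-1 -6 0 0 0;-1 -6 0 0 0;-1 -5 0 0 0;-1 -5 0 0 0'
```

```text
t: 17.8
ee_pos: [466.1, 56.8, 64.2]
tcp_rot: [[-1.0, -0.0, -0.001], [-0.0, 1.0, -0.0], [0.001, -0.0, -1.0]]
wrist_force: [-2.0, -1.8, 0.1]
opening: 0.004
grip_force: 0.9
t: 19.05
ee_pos: [552.9, 57.0, 64.3]
tcp_rot: [[-1.0, -0.0, 0.0], [-0.0, 1.0, -0.0], [-0.0, -0.0, -1.0]]
wrist_force: [-2.5, -2.6, 0.2]
opening: 0.001
grip_force: 0.9
```

```bash
python3 -m crank '-1 -5 0 0 0;-1 -5 0 0 0;-1 -5 0 0 0;-1 -5 0 0 0;-1 -5 0 0 0' >/dev/null; python3 -m crank '-1 -4 0 0 0;-1 -4 0 0 0;-1 -3 0 0 0;-1 -3 0 0 0;-1 -2 0 0 0'|grep -E 'ee|t_force'; python3 -m crank '-1 -2 0 0 0;-1 -1 0 0 0;-1 -1 0 0 0;-1 -1 0 0 0'|grep -E 'ee|t_force'; python3 -m crank '-1 -1 0 0 0;-1 -1 0 0 0'|grep -E 'ee|t_force'
```

```text
ee_pos: [593.7, 57.0, 64.3]
wrist_force: [-1.6, -1.1, 1.5]
ee_pos: [598.3, 57.0, 64.3]
wrist_force: [-1.7, -1.1, -0.2]
ee_pos: [600.4, 57.0, 64.3]
wrist_force: [-0.6, -0.8, 1.1]
```

```bash
python3 -m crank '-1 -1 0 0 0;-1 -1 0 0 0'|grep -E 'ee|t_force'; python3 -m crank '-1 -1 0 0 0;-1 -1 0 0 0'|grep -E 'ee|t_force'
```

```text
ee_pos: [602.4, 57.0, 64.3]
wrist_force: [-1.2, -0.7, 0.4]
ee_pos: [604.4, 56.9, 64.3]
wrist_force: [-4.1, -2.1, 1.7]
```

```bash
python3 -m crank '-1 -1 0 0 0;-1 -1 0 0 0'|grep -E 'ee|t_force'; python3 -m crank '-1 -0.5 0 0 0;-1 0 0 0 0'|grep -E 'ee|t_force'
```

```text
ee_pos: [604.6, 56.9, 64.1]
wrist_force: [-10.7, -0.5, 7.7]
ee_pos: [604.5, 56.9, 64.0]
wrist_force: [-9.4, -0.2, 6.2]
```

The left drawer hit its stop at TCP x 604.5. I'll back away, rise and check.

```bash
python3 -m crank '-1 4 0 0 0;-1 8 0 0 0;-1 15 0 0 0;-1 15 0 0 0;-1 15 0 0 0' >/dev/null; python3 -m crank '-1 15 0 0 0;-1 15 0 0 0;-1 10 0 0 0;-1 5 0 -10 0;-1 0 0 -20 0' >/dev/null; python3 -m crank '-1 0 10 -20 0;-1 0 20 -20 0;-1 0 20 -20 0;-1 0 20 -20 0;-1 0 20 -20 0' >/dev/null; python3 -m crank '-1 0 20 -10 0;-1 0 20 0 0;-1 0 10 0 0;-1 0 0 0 0;-1 0 0 0 0'
python3 - <<'E'
from h import *
cv2.imwrite("pics/s5.png",np.hstack([cv2.resize(grab_frame("scene")[90:390,150:450],None,fx=1.33,fy=1.33),cv2.resize(grab_frame("side")[110:410,170:470],None,fx=1.33,fy=1.33)]))
E
```

```text
t: 22.72
ee_pos: [504.7, 196.5, 204.2]
tcp_rot: [[-1.0, -0.001, -0.0], [-0.001, 1.0, -0.001], [0.0, -0.001, -1.0]]
wrist_force: [-0.2, -0.6, 0.1]
opening: -0.002
grip_force: 0.0
```

View pics/s5.png

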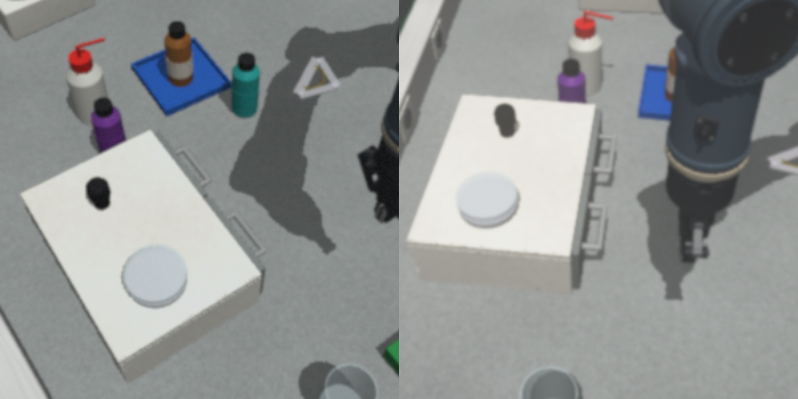

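Both drawers are flush with the cabinet front, with their bars at (193,167) and (247,235). The bottle is upright in the tray at (180,55), and everything else is where it was. Handing in.

```bash
python3 -c "from plant import close_job; print(close_job())"
```

```text
the job is handed in; nothing more can be done
None
```

I stood the amber bottle upright in the blue tray and pushed both drawers against their stops, then handed in at about 23 s; nothing else on the bench looked moved, and the jar was standing before I gently closed its drawer but can't be seen now it's shut.

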